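# Press the seasoning flask into the mixing base

## Task

Swing the hasp off the mixing base's cover so that the cover springs open, then take the round white flask by its neck and set it upright in the sprung ring inside. Push it down as far as the ring goes and finish while still holding it pressed down: do not let go. Leave the other things on the table where they are and do not tip the flask over.

Things in the scene. Friction and masses are not known exactly. Their poses are not given: they have to be found in the camera images.
- mixer: press-to-mix base (all sizes in mm, heights above the table): a white box, front to back (its x) 180, across (its y) 140, top at z = 72 above the table. Origin on the table straight under the axis of its cradle; +x points to the back (hinge of the cover), the front is -x. The box reaches from x = -105 to +75 and y = -70 to +70. In its top a round well 88 across, 56 deep, holds the cradle. It is fixed to the table.
- hasp (a joint): swing hasp on the front edge of the base's top: a flat steel bar 16 wide, 5 thick, top at z = 85, turning level about an upright pivot near the base's front corner on its -y side. 0: the bar lies along the base's +y, across the cover's tongue, holding the cover shut. It grows to 1.3 rad as its free end swings forward (to the base's -x, away from the cover). Past about 0.35 rad the tongue is free. It turns with light friction (about 1 N at the knob) and stays where it is left.
- hasp_pivot (a point): pivot axis of the hasp, at the underside of the bar, 80 above the table; in the base's frame at x = -88, y = -55
- hasp_knob (a point): middle of the hasp's upright round knob, 13 across, 75 from the pivot at the bar's free end; the knob stands from the bar's top (z = 85) up to z = 119; this point is at z = 102
- cover (a joint): flat metal cover 130 x 134 x 5 over the well, hinged along the base's back edge (69 behind the cradle's axis, 75 above the table). 0: shut; when the hasp is off its tongue a spring lifts it by itself (it leans slightly on the hasp before that), in about 3 s, to 2.3 rad where it rests leaning backward. Shut, its top is at z = 80.
- cover_front (a point): middle of the cover's front edge, upper side; the tongue, 20 wide, sticks out 26 beyond it under the hasp
- cradle (a joint): sprung ring cradle in the well, seen when the cover is open: travel down in m, 0 risen, 0.014 fully down against its stop. Inner diameter 54, outer 76, 12 thick. The spring pushes with 5 N at the start and 12 N fully down, so the flask's own weight does not sink it; about 9 N of push from the hand bottoms it.
- cradle_ring (a point): centre of the cradle ring's upper face, 67 above the table when risen; moves down with the ring
- flask: white ceramic round flask with a cork, about 0.28 kg, standing upright on the table. Sizes in mm: round belly 72 across (centre 32 up), flat foot 32 across, straight neck 24 across from 66 to 112 up, lip 30 across from 113 to 120, cork to 132. Origin in the middle of its foot, z up. Sitting in the cradle its belly rests on the ring's inner edge with the foot 7 below the ring's upper face.
- flask_neck (a point): middle of the flask's neck, on its axis, 90 above its foot: a good place to grip
- jar: squat white ceramic jar with a knobbed lid, 74 mm across, 73 mm high, no neck; not part of the job. Origin: centre of its underside.
- cup: open dark-glazed cup, 68 mm across, 68 mm high; not part of the job. Origin: centre of its underside.
- picks: small wooden pot of cocktail picks, 48 mm across, 72 mm high; not part of the job. Origin: centre of its underside.
- mould: open wooden pressing mould, 150 x 75 x 50 mm high; not part of the job. Origin: centre of its underside.
- paddle: wooden paddle lying flat, 280 mm long along its x; not part of the job.
- soy: dark bottle with a white cap, 52 mm across, 130 mm high; not part of the job. Origin: centre of its underside.
- bowl: white bowl, 110 mm across, 45 mm high; not part of the job. Origin: centre of its underside.
There are look-alikes about, which are no part of the job. What is shaped like the flask but purple is not meant.

How it is judged:
On the way:
1. the hasp is off the tongue and the cover has begun to spring open (value of joint hasp above 0.3 rad and value of joint cover above 0.5 rad), for 0.1 s.
At the end, for the whole second after the job is handed in: Cover open (over 2.0 rad); flask in the ring within 6 mm of its axis, upright within 0.15 rad, foot 3 to 11 mm below the ring's face; ring down over 10 of its 14 mm; flask on base over 5 N, fingers on flask over 3 N, all through the second after the program ends (value of joint cradle above 0.01 m and horizontal distance between flask and cradle_ring below 0.006 m and z of flask in the frame of cradle_ring between -0.011 and -0.003 m and angle between flask's own z axis and vertical below 0.15 rad and contact force between flask and mixer above 5 N and contact force between the fingers and flask above 3 N and value of joint cover above 2 rad); the arm keeps its last pose, push and grip.
It fails at once if the flask is tipped over (angle between flask's own z axis and vertical above 0.8 rad).
It fails at once if another thing on the table is pushed more than 40 mm or knocked over (distance of any of jar, cup, picks, mould, paddle, soy, bowl from where it was at the start of the episode above 0.04 m or angle between any of jar, cup, picks, mould, paddle, soy, bowl's own z axis and vertical above 0.6 rad).
It also fails if it takes over 48 s, if anything falls off the work surface, if the arm or the gripper's body presses on something with over 40 N, if the wrist force passes 120 N, or if a joint passes its speed limit or range.

## Robot

A 6-joint arm with a two-finger parallel gripper is mounted at the origin on the work surface. World frame = base frame: x ahead of the robot, y to its left, z up, the work surface at z = 0. Lengths are in m, angles in rad, forces in N, time in s.
With the tool pointing down it reaches from about 0.3 to 0.775 m from the base axis. Payload 14.6 kg.
Tool frame: the origin (TCP) lies on the centre line of the jaws, within the pads' length; the fingertips stand 8 mm ahead of it and the grasp point (between the pads) lies 11 mm behind it; x points along the fingers, z is the direction in which the jaws open and shut, and the axes are right-handed (so a half turn about x gives the same grasp; the last joint's range is limited). The gripper opens to 94 mm and grips with 3 to 60 N. Pads are 16 mm wide; open, the fingers measure 119 mm over their backs; the gripper's body (75 mm by 177 mm) begins 78 mm behind the grasp point.
Start: joints at [-1.416, 0.3, 1.521, -0, 1.321, -0.067], TCP at [0.121, -0.537, 0.213] pointing down, gripper open.
Joint ranges: [-3.03, 3.03], [-0.79, 2.21], [0.23, 2.52], [-1.04, 4.18], [0, 3.07], [-2.55, 2.55]. Speed limits (rad/s): [2.22, 2.22, 2.57, 3.14, 3.14, 3.14].

## Interface

Orientations are given as [roll, pitch, yaw] about the fixed x, y, z axes, in that order (R = Rz(yaw) Ry(pitch) Rx(roll)).
In Python, from workcell import env gives the robot as it stands. The module is installed in compiled form; this text tells all that it offers. Calls block until the motion is done:
- env.goto(position, orientation): joint-space move of the TCP to a pose.
- env.line_to(position, attitude=None, velocity=0.15, threshold=None): straight line of the TCP; attitude=None keeps the orientation; velocity is the mean speed in m/s. With threshold (N) it stops when the force on the tool has changed by that much, and returns True; else False.
- env.movej(angles): joint-space move.
- env.open() and env.clamp(force=None): open the fingers fully, or close them until they stop; force is the grip in N (None keeps the last).
- env.hold(seconds).
- env.solve_ik(position, orientation): joint angles nearest the present ones, or None.
- env.grab_frame(name): name is "scene" or "top"; returns a dict with "img" (420x560x3 uint8, red, green, blue), "z_map" (420x560 float32, m along the optical axis (not along the pixel's ray), 0 where there is no reading), "camera_matrix" (3x3 intrinsics, pixels), "R" (3x3) and "t" (3): a world point X has camera coordinates R X + t. Camera axes: x right, y down, z forward; pixel columns grow to the right and rows downward; lengths in m; the calibration is good to about 2 mm. A picture is of the moment at which its call begins.
A pose or a line that the arm cannot do raises env.IKError and nothing moves.
- env.finish_job(): hands the job in, once; it reports no verdict.
Readings, each from a call of its own:
- env.get_time(): time.
- env.get_q(): joint angles.
- env.get_joint_velocities(): joint speeds.
- env.get_joint_efforts(): joint torques, N m.
- env.get_tool_pos(): TCP position.
- env.get_eef_rot(): TCP orientation.
- env.get_wrist_force(): force on the tool from outside, world axes, zero at the start.
- env.get_ft_torque(): the same for the moment, N m.
- env.get_opening(): finger opening in m.
Only numpy, scipy, OpenCV 4.12 (cv2) and the standard library are available. Lean on these libraries where they do the work, as an engineer would, in place of code of your own. Each camera call takes 0.05 s, during which the arm holds its last target.

## Working session

There is one attempt and no reset: what is moved stays moved. The work goes in short steps, each a Python script; the robot and the scene stay as the last script left them, time stands still between calls to the robot, and variables do not carry over. Pictures are saved under pics/ and viewed, and the job is handed in when it is done.

```bash
mkdir -p pics; ls
cat > h.py <<'E'
from workcell import env
import numpy as np, cv2
def snap(n,f):
    d=env.grab_frame(n); cv2.imwrite(f'pics/{f}.png',cv2.cvtColor(d['img'],cv2.COLOR_RGB2BGR)); np.savez(f'pics/{f}.npz',**d); return d
def cloud(d):
    z=d['z_map']; K=d['camera_matrix']; v,u=np.mgrid[:z.shape[0],:z.shape[1]]
    P=np.stack([(u-K[0,2])/K[0,0]*z,(v-K[1,2])/K[1,1]*z,z],-1)
    W=(P-d['t'])@d['R']; W[z==0]=np.nan; return W
E
python3 - <<'E'
from h import *
for n in('scene','top'):
    d=snap(n,n+'0'); print(n,-d['R'].T@d['t'],d['R'][2])
print(env.get_time())
E
```

```text
pics
scene [ 1.21961614 -0.07298296  0.9818098 ] [-0.58594593  0.04913541 -0.80885912]
top [3.43820450e-01 8.29944926e-04 1.46127527e+00] [ 0.17090737 -0.01445804 -0.98518102]
0.1
```

View pics/scene0.png

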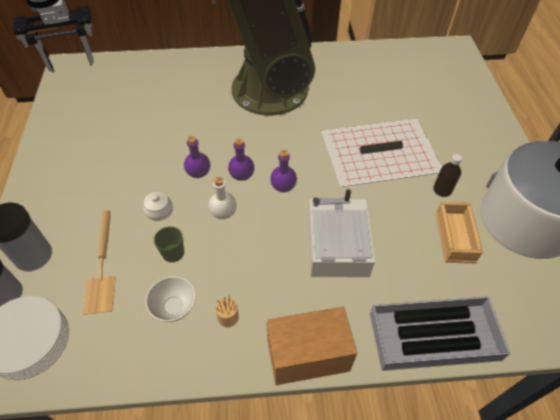

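View pics/top0.png

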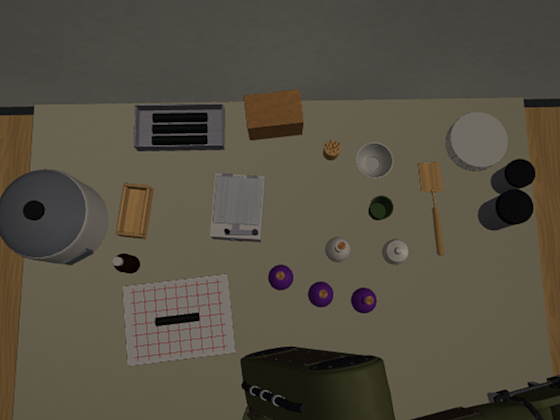

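The scene shows four flask shapes: purple ones at (197,158), (241,160) and (284,170), and a white one at (221,198). The white jar at (156,205) has no neck. The white flask with neck and cork fits the description. The mixer is at (340,235), with its hasp knob at (347,196). I'll check both in an enlarged crop and measure them.

Run:
```python
import numpy as np, cv2
from h import cloud
a=cv2.imread('pics/scene0.png'); 
c1=cv2.resize(a[165:225,180:260],None,fx=5,fy=5,interpolation=cv2.INTER_CUBIC)
c2=cv2.resize(a[180:280,300:380],None,fx=5,fy=5,interpolation=cv2.INTER_CUBIC)
t=cv2.imread('pics/top0.png')
c3=cv2.resize(t[165:250,200:275],None,fx=5,fy=5,interpolation=cv2.INTER_CUBIC)
H=500
o=np.zeros((H,400+375,3),np.uint8); o[:500,:400]=c2; o[:425,400:775]=c3
cv2.imwrite('pics/cropm.png',o); cv2.imwrite('pics/cropf.png',c1)
for n in('scene0','top0'):
    d=dict(np.load(f'pics/{n}.npz')); W=cloud(d); img=d['img'].astype(int)
    R=W.reshape(-1,3)
    # flask region
    pts=[(221,205),(220,190)] if n=='scene0' else [(338,248),(342,246)]
    for u,v in pts: print(n,u,v,W[v,u].round(4))
    # cover plate / box outline
    m=(W[...,2]>0.06)&(W[...,2]<0.1)
    r=np.zeros_like(m); 
    if n=='scene0': r[190:280,300:380]=1
    else: r[165:250,200:275]=1
    P=W[m&r]; print(len(P),np.median(P[:,2]))
    rc=cv2.minAreaRect((P[:,:2]*1000).astype(np.float32)); print(rc, cv2.boxPoints(rc).round(0).tolist())
    k=W[r&(W[...,2]>0.095)&(W[...,2]<0.14)]; print('knob',len(k),k.mean(0),k.min(0),k.max(0)) if len(k) else 0
```

```text
scene0 221 205 [ 0.5078 -0.1558  0.0586]
scene0 220 190 [ 0.5001 -0.1533  0.1079]
3950 0.07833852907325413
((611.0433349609375, 126.22183227539062), (140.82174682617188, 184.25531005859375), 85.28118133544922) [[513.0, 64.0], [697.0, 48.0], [709.0, 189.0], [525.0, 204.0]]
knob 47 [0.53870551 0.1509713  0.11028623] [0.53161964 0.14588024 0.09571566] [0.54404161 0.15892208 0.12182193]
top0 338 248 [ 0.4792 -0.148   0.1204]
top0 342 246 [ 0.483  -0.1573  0.1337]
3170 0.07965698292420041
((610.1727905273438, 126.58341979980469), (140.74752807617188, 181.87237548828125), 85.43486022949219) [[514.0, 64.0], [695.0, 49.0], [706.0, 189.0], [525.0, 204.0]]
knob 23 [0.53311053 0.15139827 0.11662567] [0.52731196 0.14647704 0.09644574] [0.53873509 0.15629813 0.12335825]
```

View pics/cropm.png

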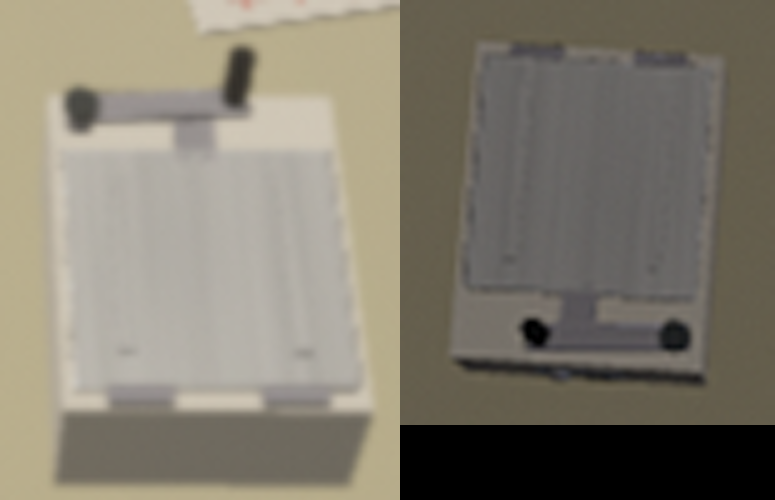

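View pics/cropf.png

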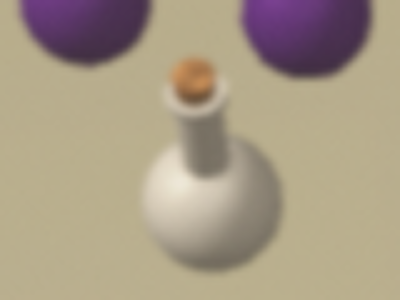

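The crop confirms that the white corked flask at (221,198) is the target. The mixer's front faces the robot, with the pivot at crop-left (80,105) and the knob at (238,75). Next I'll fit the flask and swing the hasp.

```bash
cat >> h.py <<'E'
from scipy.spatial.transform import Rotation as Ro
from scipy.optimize import least_squares
YAW=-0.084
def att(yaw,flip=1):
    z=flip*np.array([-np.sin(yaw),np.cos(yaw),0]); x=np.array([0,0,-1.]); y=np.cross(z,x)
    return Ro.from_matrix(np.stack([x,y,z],1)).as_euler('xyz')
ex=np.array([np.cos(YAW),np.sin(YAW)]); ey=np.array([-ex[1],ex[0]])
C=np.array([.6255,.1251])
def B(x,y): return C+ex*x+ey*y
def flaskfit(d,c0):
    W=cloud(d); img=d['img'].astype(int)
    P=W.reshape(-1,3); I=img.reshape(-1,3)
    ok=np.hypot(P[:,0]-c0[0],P[:,1]-c0[1])<0.06
    b=P[ok&(P[:,2]>.012)&(P[:,2]<.06)]
    s=least_squares(lambda c:np.linalg.norm(b-np.array([c[0],c[1],.032]),axis=1)-.036,c0,loss='soft_l1',f_scale=.002)
    k=P[ok&(P[:,2]>.122)&(P[:,2]<.14)]
    return s.x,k.mean(0),len(k)
E
python3 - <<'E'
from h import *
for n in('scene0','top0'): print(flaskfit(dict(np.load(f'pics/{n}.npz')),[.49,-.153]))
print(env.get_eef_rot(),env.get_tool_pos(),att(YAW),att(YAW,-1))
K=B(-.088,.02); p=B(-.066,.022); print('knob',K)
for f in(1,-1): print(f,env.solve_ik([*p,.103],att(YAW,f)),env.solve_ik([.49,-.153,.079],att(YAW,f)))
E
```

```text
(array([ 0.48664331, -0.15470342]), array([ 0.48988427, -0.15348874,  0.12936208]), 71)
(array([ 0.48684925, -0.15453256]), array([ 0.48659106, -0.15351655,  0.13063824]), 62)
[3.09216334 1.56981578 1.74316614] [ 0.12093825 -0.53631457  0.21297837] [-1.48679633  1.57079633  0.        ] [1.65479633 1.57079633 0.        ]
knob [0.53948831 0.15241279]
1 [ 2.02325388e-01  4.79889922e-01  1.54187887e+00 -4.44089210e-16
  1.11982387e+00 -1.28447094e+00] [-0.37401198  0.3763764   1.75922293  0.          1.00599332 -1.86080831]
-1 [ 2.02325388e-01  4.79889922e-01  1.54187887e+00 -4.44089210e-16
  1.11982387e+00  1.85712171e+00] [-0.37401198  0.3763764   1.75922293  0.          1.00599332  1.28078435]<sys>:0: UserWarning: Gimbal lock detected. Setting third angle to zero since it is not possible to uniquely determine all angles.
```

```bash
python3 - <<'E' 2>/dev/null
from h import *
A=att(YAW); env.clamp(10)
p=B(-.064,.023)
env.goto([*p,.22],A); print(env.get_time())
print(env.line_to([*p,.102],velocity=.12,threshold=6),env.get_tool_pos(),env.get_wrist_force(),env.get_opening())
piv=B(-.088,-.055)
for th in np.linspace(0,0.9,7):
    rad=ey*np.cos(th)-ex*np.sin(th); tan=-ex*np.cos(th)-ey*np.sin(th)
    q=piv+rad*.077-tan*.0145
    r=env.line_to([*q,.102],velocity=.08,threshold=20); print(round(th,2),r,env.get_wrist_force().round(1))
    if r: break
d=snap('scene','s1'); print(env.get_time())
E
```

```text
4.4
False [0.56403954 0.15346508 0.10277249] [-0.04756733  0.49980627 -0.94138267] 0.0002308734850178485
0.0 False [0.9 0.1 0.9]
0.15 False [ 0.1 -0.8 -0.3]
0.3 False [0.3 0.  0.6]
0.45 False [ 0.2 -0.4  0.5]
0.6 False [ 0.3 -0.7 -0.1]
0.75 False [-1.  -0.7 -0.3]
0.9 False [-0.3 -0.1 -0.6]
7.65
```

View pics/s1.png

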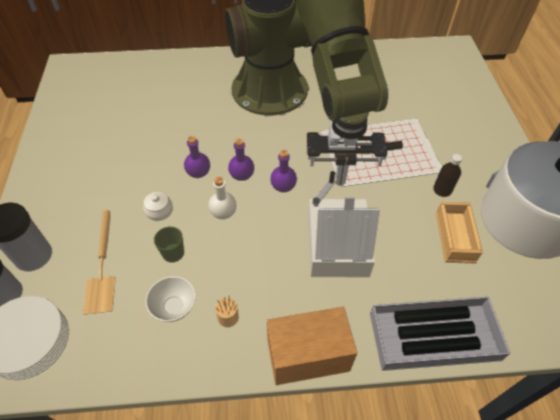

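The hasp has swung forward, with its bar at (325,190), and the cover at (345,230) is rising. Next I'll retreat and grasp the flask.

```bash
python3 - <<'E' 2>/dev/null
from h import *
A=att(YAW); t=env.get_tool_pos()
env.line_to([t[0],t[1],.24],velocity=.2); env.open()
F=[.4868,-.1545]
env.goto([*F,.24],A)
d=snap('scene','s2');d2=snap('top','t2'); print(env.get_time())
print(env.line_to([*F,.081],velocity=.12,threshold=8),env.get_tool_pos(),env.get_wrist_force())
env.clamp(35); print(env.get_opening(),env.get_wrist_force(),env.get_time())
snap('scene','s3')
E
python3 - <<'E'
import cv2,numpy as np
a=cv2.imread('pics/s2.png')[170:280,300:400];b=cv2.imread('pics/s3.png')[130:230,170:270]
o=np.zeros((440,800,3),np.uint8);o[:,:400]=cv2.resize(a,None,fx=4,fy=4);o[:400,400:]=cv2.resize(b,None,fx=4,fy=4);cv2.imwrite('pics/c3.png',o)
E
```

```text
11.175
False [ 0.48709381 -0.15462108  0.08160491] [-0.14868642  0.40651534 -0.71345136]
0.02846957634523046 [ 0.17315419 -0.29204847 -0.88833751] 13.6833
```

View pics/c3.png

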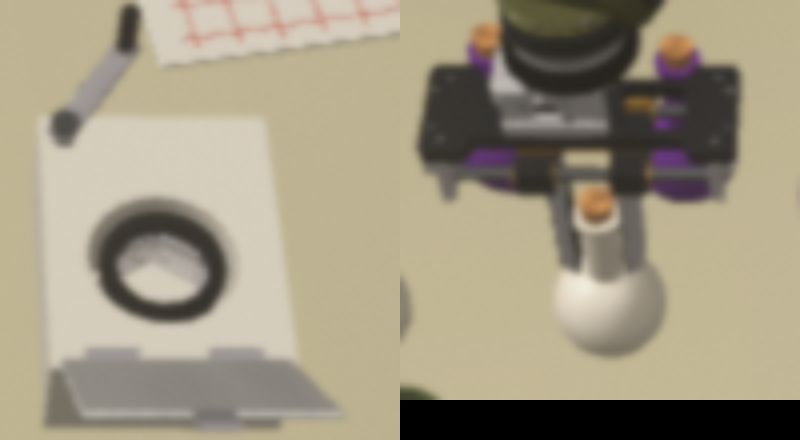

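View pics/t2.png

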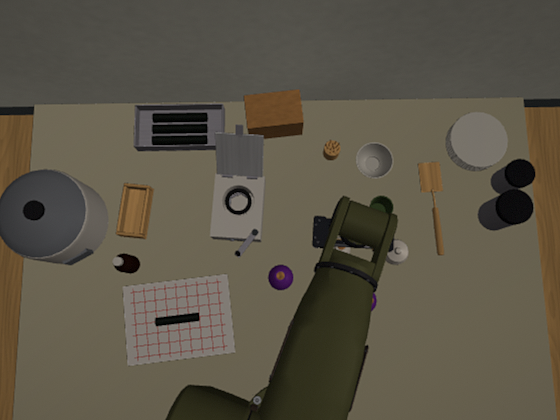

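The cover is fully open, and the dark ring shows at left-crop (165,265). The jaws are around the neck at right-crop (600,240), but the opening reads 28.5 mm instead of the expected 24 mm. I'll check that before lifting.

```bash
python3 - <<'E' 2>/dev/null
from h import *
print(env.get_opening()); env.hold(.3); print(env.get_opening(),env.get_wrist_force().round(2),env.get_tool_pos())
for n in('s2','t2'):
    d=dict(np.load(f'pics/{n}.npz')); W=cloud(d); I=d['img'].astype(int)
    rel=W[...,:2]-C; bx=rel@ex; by=rel@ey
    m=(abs(W[...,2]-.067)<.005)&(np.hypot(bx,by)<.043)&(I.sum(2)<240)
    P=W[m]
    s=least_squares(lambda c:np.clip(np.hypot(P[:,0]-c[0],P[:,1]-c[1])-.0325,-.02,.02),C,loss='soft_l1',f_scale=.002)
    print(n,len(P),P.mean(0),s.x)
    r=(W[...,2]>.066)&(W[...,2]<.078)&(abs(bx+.015)<.11)&(abs(by)<.085)&(I.sum(2)>300)
    print(cv2.minAreaRect((W[r][:,:2]*1000).astype(np.float32)))
E
```

```text
0.028529625416202107
0.028586070228691085 [-0.02 -0.43  0.35] [ 0.4867958  -0.15451786  0.08100527]
s2 296 [0.62703457 0.12279098 0.06573382] [0.62805261 0.12313466]
((610.1956787109375, 126.23039245605469), (140.8927459716797, 184.99586486816406), 85.45687103271484)
t2 235 [0.62487876 0.12550146 0.06715938] [0.62369924 0.12453788]
((608.7725830078125, 126.77925109863281), (140.88894653320312, 178.03448486328125), 85.40160369873047)
```

```bash
python3 - <<'E' 2>/dev/null
from h import *
env.open()
print(env.line_to([.4868,-.1545,.0765],velocity=.05,threshold=5),env.get_tool_pos(),env.get_wrist_force().round(2))
env.clamp(35); print(env.get_opening()); env.hold(.1); print(env.get_opening(),env.get_wrist_force().round(2),env.get_time())
snap('scene','s4'); snap('top','t4')
E
python3 - <<'E'
import cv2,numpy as np
b=cv2.imread('pics/s4.png')[150:225,180:260]
cv2.imwrite('pics/c4.png',cv2.resize(b,None,fx=7,fy=7,interpolation=cv2.INTER_CUBIC))
E
```

```text
False [ 0.48660944 -0.15443466  0.07611919] [-0.71 -0.97 -0.01]
0.028812711488773853
0.028130633223963246 [-0.28 -0.11 -0.55] 16.5167
```

View pics/c4.png

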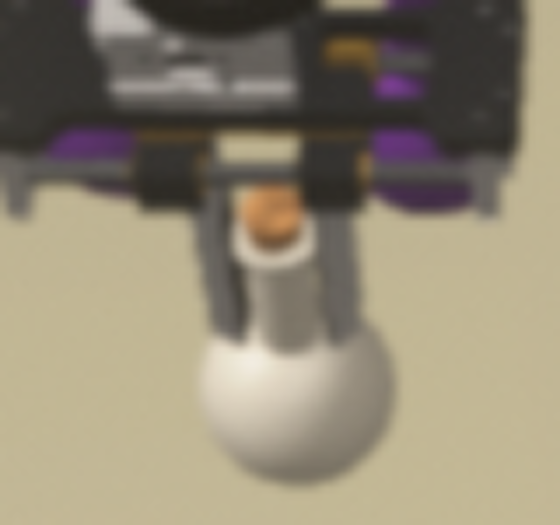

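The jaws straddle the neck symmetrically at (285,300). The 28–29 mm opening most likely comes from the straight fingers bearing on the 30 mm lip. The grip is axial either way, so I'll test it with a lift.

```bash
python3 - <<'E' 2>/dev/null
from h import *
env.clamp(45)
t=env.get_tool_pos()
env.line_to([t[0],t[1],.13],velocity=.1); env.hold(.2); print(env.get_opening(),env.get_wrist_force().round(2),env.get_time(),env.get_tool_pos())
env.line_to([t[0],t[1],.27],velocity=.2); 
env.goto([*B(0,0),.27],att(YAW)); print(env.get_opening(),env.get_wrist_force().round(2),env.get_tool_pos(),env.get_time())
snap('scene','s5'); d=snap('top','t5')
E
```

```text
0.02804220431665805 [-0.47 -0.58 -1.78] 17.7167 [ 0.48654063 -0.15441819  0.12935626]
0.02868817715494122 [ 0.    0.52 -2.34] [0.62547129 0.12387127 0.26996183] 19.7583
```

View pics/s5.png

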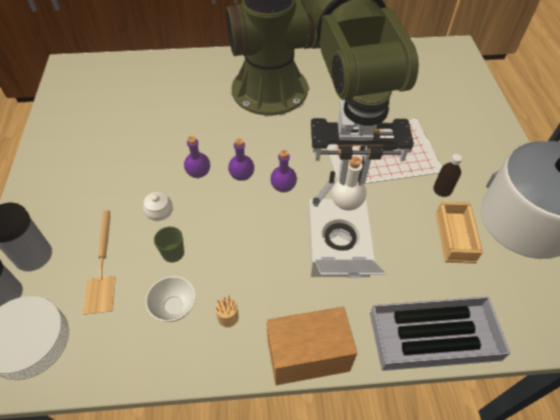

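The flask hangs upright at (348,190), and the empty ring is at (340,236). I'll fit the flask in hand, then lower it.

```bash
cat > fit.py <<'E'
from h import *
def sph(d,c0,zmax=.06):
    P=cloud(d).reshape(-1,3); I=d['img'].reshape(-1,3).astype(int)
    white=(I.min(1)>90)&(I.max(1)-I.min(1)<60)
    k=white&(np.linalg.norm(P-c0,axis=1)<.045)&(P[:,2]<c0[2]+.03)
    b=P[k]; s=least_squares(lambda c:np.linalg.norm(b-c,axis=1)-.036,c0,loss='soft_l1',f_scale=.002)
    o=(I[:,0]-I[:,2]>50)&(np.linalg.norm(P-(c0+[0,0,.095]),axis=1)<.03)
    return s.x.round(4),len(b),P[o].mean(0).round(4),o.sum()
E
python3 - <<'E' 2>/dev/null
from fit import *
print(sph(dict(np.load('pics/s5.npz')),np.array([.6255,.1245,.226])))
T=[.6255,.1247]
env.line_to([*T,.165],velocity=.15); env.hold(.2); print(env.get_tool_pos(),env.get_wrist_force().round(2))
d=snap('scene','s6'); print(sph(d,np.array([.6255,.1245,.121])),env.get_time())
E
python3 - <<'E'
import cv2
b=cv2.imread('pics/s6.png')[140:290,280:420]
cv2.imwrite('pics/c6.png',cv2.resize(b,None,fx=4,fy=4,interpolation=cv2.INTER_CUBIC))
E
```

```text
(array([0.6255, 0.124 , 0.2243]), 705, array([0.6278, 0.1232, 0.3234]), np.int64(94))
[0.62578522 0.12474928 0.16592431] [ 0.46 -0.44 -2.75]
(array([0.626 , 0.125 , 0.1201]), 557, array([0.6289, 0.1245, 0.2193]), np.int64(72)) 20.9583
```

View pics/c6.png

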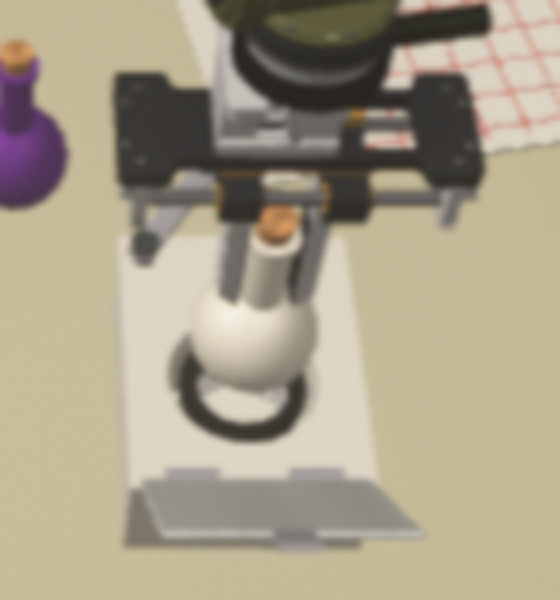

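The flask is upright and above the ring at crop (250,340). Now I'll press it in.

```bash
python3 - <<'E' 2>/dev/null
from fit import *
T=[.6255,.1247]
env.line_to([*T,.140],velocity=.08); print(env.get_wrist_force().round(2))
for z in np.arange(.136,.112,-.002):
    r=env.line_to([*T,z],velocity=.03,threshold=30); f=env.get_wrist_force()
    print(round(z,4),r,env.get_tool_pos().round(4),f.round(1),round(env.get_opening(),4))
    if f[2]>16 or r: break
env.hold(.3); print(env.get_wrist_force().round(1))
d=snap('scene','s7'); print(sph(d,np.array([.6255,.1245,.078])),env.get_time()); snap('top','t7')
E
python3 - <<'E'
import cv2
b=cv2.imread('pics/s7.png')[140:290,280:420]
cv2.imwrite('pics/c7.png',cv2.resize(b,None,fx=4,fy=4,interpolation=cv2.INTER_CUBIC))
E
```

```text
[-0.02  0.23 -1.3 ]
0.136 False [0.6255 0.1247 0.136 ] [-0.  -0.  -1.9] 0.0286
0.134 False [0.6257 0.1247 0.1345] [0.1 0.3 1.3] 0.0283
0.132 False [0.6256 0.1247 0.1322] [-0.4 -0.6  1.7] 0.0283
0.13 False [0.6256 0.1247 0.1301] [-0.2  0.4  4.3] 0.0281
0.128 False [0.6255 0.1247 0.128 ] [-0.3  0.1  5. ] 0.0281
0.126 False [0.6256 0.1247 0.1262] [0.4 0.1 4.5] 0.0281
0.124 False [0.6256 0.1247 0.1243] [-0.9  0.1  6.1] 0.0289
0.122 False [0.6257 0.1247 0.1224] [-1.7  0.   6.5] 0.0282
0.12 False [0.6258 0.1247 0.1206] [-0.9 -1.   9.3] 0.0281
0.118 False [0.6264 0.1248 0.1199] [-1.6 -1.2 16.8] 0.028
[-2.3  0.1 15.6]
(array([0.6261, 0.1245, 0.074 ]), 583, array([0.6299, 0.1248, 0.1734]), np.int64(64)) 24.3
```

View pics/c7.png

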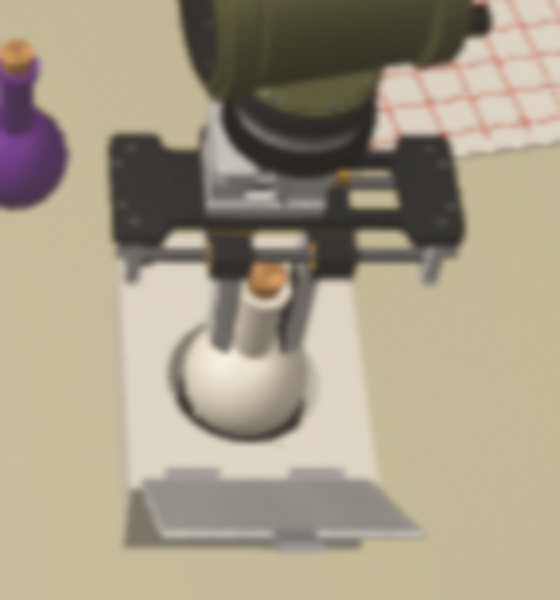

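```bash
python3 - <<'E' 2>/dev/null
from h import *
env.hold(.5); print(env.get_wrist_force().round(1),env.get_tool_pos().round(4),env.get_opening(),env.get_time())
print(env.finish_job())
E
```

```text
[-2.3 -0.5 16.3] [0.6264 0.1248 0.12  ] 0.028194656597556003 24.85
the job is handed in; nothing more can be done
None
```

I handed the job in at 24.9 s of the 48 s allowed, with the white flask held pressed down in the sprung ring. No verdict is reported back, so these are my own last checks.

- **Hasp and cover:** I swung the hasp by its knob to about 0.9 rad. The last picture shows the cover fully open and leaning back.
- **Flask and ring:** the hand moved down about 14.5 mm from first contact. The force then rose sharply at the stop, which fits the ring's 14 mm travel.
- **Push:** it was steady at about 16 N upward on the tool, with the grip set to 45 N.
- **Position:** the image fit put the flask within about 1 mm of the ring's estimated axis, and it looked upright.
- **Other things on the table:** the arm met nothing else on the way. I judged this from the pictures and forces and did not re-measure where each thing stands.

Two readings disagreed with what I expected:

- **Jaw opening:** it read about 28 mm instead of the neck's 24 mm, even after I gripped again 5 mm lower. The fingers are probably bearing on the 30 mm lip. The flask did not slip while being lifted or pressed.
- **Foot height:** the fitted foot sits about 4 mm lower than the nominal value. The readings at first contact were about 2 mm low in the same direction, so I put at least part of this down to calibration and fit error.

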